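Vent the vacuum pot and take off its lid

ROBOT

A 6-joint arm with a two-finger parallel gripper is mounted at the origin on the work surface. World frame = base frame: x ahead of the robot, y to its left, z up, the work surface at z = 0. Lengths are in m, angles in degrees, forces in N, time in s.
With the tool pointing down it reaches from about 0.325 to 0.85 m from the base axis. Payload 15.5 kg.
Tool frame: the origin (TCP) lies midway between the tips of the shut fingers; the grasp point (between the pads) lies 19 mm behind it; z points along the fingers, y is the line along which they close (so a half turn about z gives the same grasp; the last joint's range is limited). The gripper opens to 91 mm and grips with 3 to 60 N. Pads are 32 mm wide; open, the fingers measure 118 mm over their backs; the gripper's body (76 mm by 178 mm) begins 60 mm behind the grasp point.
Start: joints at [-72.107, 28.281, 77.091, -0, 74.628, -5.472], TCP at [0.248, -0.574, 0.214] pointing down, gripper open.
Joint ranges: [-166.48, 166.48], [-47.26, 123.95], [12.59, 153.08], [-70.14, 250.14], [6.76, 159.57], [-176.63, 176.63]. Speed limits (degrees/s): [108.29, 108.29, 147.25, 172.46, 172.46, 172.46].

INTERFACE

Orientations are given as a 3x3 rotation matrix whose columns are the frame's x, y, z axes.
In Python, from bench import ctrl gives the robot as it stands. The module is installed in compiled form; this text tells all that it offers. Calls block until the motion is done:
- ctrl.goto(position, orientation): joint-space move of the TCP to a pose.
- ctrl.move_l(position, vel=0.15, ori=None, contact_N=None): straight line of the TCP; ori=None keeps the orientation; vel is the mean speed in m/s. With contact_N (N) it stops when the force on the tool has changed by that much, and returns True; else False.
- ctrl.movej(angles): joint-space move.
- ctrl.command_gripper(opening): opening from 0.0 (shut) to 1.0 (fully open); the grip force is fixed at half the most; returns when the fingers have stopped.
- ctrl.sleep(seconds).
- ctrl.ik(position, orientation): joint angles nearest the present ones, or None.
- ctrl.read_camera(name): name is "scene" or "side" or "wrist"; returns the picture (384x512x3 uint8, blue, green, red); there is no depth.
- ctrl.camera_params(name): a dict with "fx", "fy", "cx", "cy" (pixels), "D" ([k1, k2, p1, p2, k3] as OpenCV has them; the pictures are not rectified), "pose" (4x4, takes a point from camera to world coordinates); the wrist camera has in their place "T_tool_cam" (4x4, takes a point from camera to tool coordinates, whose origin is the TCP and whose axes are the flange's). Camera axes: x right, y up, looking along -z (the intrinsics and any distortion apply to the point x, -y, -z); pixel columns grow to the right and rows downward; lengths in m; the calibration is good to about 2 mm. A picture is of the moment at which its call begins: read the wrist's pose just before it. camera_params takes no time and is no camera call.
A pose or a line that the arm cannot do raises ctrl.MotionError and nothing moves.
- ctrl.sign_off(): hands the job in; it is judged then, once.
Readings, each from a call of its own:
- ctrl.current_t(): time.
- ctrl.current_q(): joint angles.
- ctrl.current_dq(): joint speeds.
- ctrl.current_effort(): joint torques, N m.
- ctrl.current_tool_pos(): TCP position.
- ctrl.current_eef_rot(): TCP orientation.
- ctrl.current_contact_force(): force on the tool from outside, world axes, zero at the start.
- ctrl.current_wrist_torque(): the same for the moment, N m.
- ctrl.current_grip_width(): opening from 0.0 (shut) to 1.0 (fully open).
- ctrl.current_grasp_force(): force on a finger pad.
Only numpy, scipy, OpenCV 4.12 (cv2) and the standard library are available. Lean on these libraries where they do the work, as an engineer would, in place of code of your own. Each camera call takes 0.05 s, during which the arm holds its last target. There are 200 camera calls.

TASK

The steel pot on the bench is under vacuum, which holds its lid down. Turn the tap on the lid fully open (a quarter turn anticlockwise seen from above) to let the air in, then lift the lid off by its black handle and set it down gently, right way up and wholly on the black rubber mat, leaving the tap open. Do not pull at the lid before the tap is open, and do not disturb the tools and cans lying about.

Things in the scene. Friction and masses are not known exactly. Their poses are not given: they have to be found in the camera images.
- pot: Steel vacuum pot bolted to the bench, 192 mm across (foot flange 224 mm), rim 100 mm above the bench, inner diameter 180 mm, a motor stator fixed inside. Origin: centre of its underside; z up. At first the lid lies on it, same axis and yaw. Keys inside hold the lid's feet: the lid cannot turn, and must be lifted straight up at least 30 mm before going sideways.
- lid: Loose aluminium lid, about 0.5 to 0.8 kg, disc 196 mm across, 12 mm thick. Origin: centre of the disc's underside (100 mm above the pot's origin at first); z up. Three feet reach 26 mm below the underside, so on a flat surface its origin is 26 mm above it. On top along its x: tap at -65 mm, handle at 0, and at +65 mm a brass hose nipple (20 mm wide, 28 mm tall) of no use here.
- lid_handle (a point): Grip point of the lid's handle, on the lid's axis, 40 mm above the lid's origin (28 mm above its top face). The handle is an upright black block, 40 mm long along the lid's x, 18 mm thick along the lid's y, reaching 48 mm above the top face; grip it across the 18 mm. Axes are those of the lid.
- vent_tap (a joint): Angle of the vent tap: 0 shut, 1.57 rad fully open (end stop); grows anticlockwise seen from above. It starts at 0 to 0.2 rad, shut. It stays where it is left; about 0.06 N m turns it. The vacuum holds the lid down (1 to 2 mm of play) until the tap is about 0.8 rad open; beyond that only its weight holds it.
- tap_grip (a point): Grip point of the tap's handle, on the tap's upright axis, 65 mm from the lid's axis, 40 mm above the lid's origin (28 mm above its top face). The handle is a steel bar 44 mm long, 14 mm thick, from 12 mm below this point to 14 mm above it, on a 12 mm neck over a 24 mm wide, 6 mm high flange. The point turns with the bar: x along the bar, z up; at joint 0 its x is the lid's x.
- mat: Square black rubber mat fixed on the bench, 260 x 260 mm, 6 mm thick. Origin: centre of its underside; x and y along its sides. It lies on the other side of the bench from the pot (left or right).
- screwdriver: a screwdriver lying on the bench between the pot and the mat; a bystander, leave it alone. Origin on its underside.
- socket: a steel wrench socket, 28 mm across and 36 mm tall, standing close beside the pot; a bystander, leave it alone. Origin on its underside.
- tin: a small metal can, 56 mm across and 60 mm tall, standing on the bench; a bystander, leave it alone. Origin on its underside.
- spanner: a spanner lying on the bench, left side; a bystander, leave it alone. Origin on its underside.
- spray_can: a white spray can, 64 mm across and 190 mm tall, standing on the left side of the bench; a bystander, leave it alone. Origin on its underside.
- hammer: a hammer lying on the right side of the bench; a bystander, leave it alone. Origin on its underside.
- tape_measure: a boxy tape measure, about 65 x 40 x 60 mm, on the right side of the bench; a bystander, leave it alone. Origin on its underside.

How it is judged (in metres and radians):
On the way, in this order (a step that is already met when the one before it is completed fails the run):
1. the tap is turned open (past 1.2 rad) while the lid still lies on the pot (value of joint vent_tap above 1.2 rad and z of lid in the frame of pot below 0.104 m and horizontal distance between lid and pot below 0.01 m), for 0.2 s.
2. the lid is lifted clear of the pot by the gripper (value of joint vent_tap above 1.2 rad and z of lid in the frame of pot above 0.13 m and contact force between the fingers and lid above 0.5 N), for 0.1 s.
At the end, for the whole second after the job is handed in: The lid stands at rest, right way up (within 0.08 rad) and released, on the rubber mat, its centre within 38 mm of the mat's centre along each side of the mat; the tap is still open past 1.2 rad (value of joint vent_tap above 1.2 rad and x of lid in the frame of mat between -0.038 and 0.038 m and y of lid in the frame of mat between -0.038 and 0.038 m and z of lid in the frame of mat between 0.028 and 0.036 m and angle between lid's own z axis and vertical below 0.08 rad and linear speed of lid below 0.02 m/s and contact force between the fingers and lid below 0.05 N); the robot touches nothing.
It fails at once if the lid is forced up while the tap is still shut (raised over 6 mm with the tap under 0.6 rad) (value of joint vent_tap below 0.6 rad and z of lid in the frame of pot above 0.106 m).
It fails at once if the lid is dropped (moving faster than 0.6 m/s while not held) (contact force between the fingers and lid below 0.2 N and linear speed of lid above 0.6 m/s).
It fails at once if a bystander is moved by more than 40 mm (distance of any of screwdriver, socket, tin, spanner, spray_can, hammer, tape_measure from where it was at the start of the episode above 0.04 m).
It also fails if it takes over 64 s, if anything falls off the work surface, if the arm or the gripper's body presses on something with over 40 N, if the wrist force passes 120 N, or if a joint passes its speed limit or range.

## Working session

There is one attempt and no reset: what is moved stays moved. The work goes in short steps, each a Python script; the robot and the scene stay as the last script left them, time stands still between calls to the robot, and variables do not carry over. Pictures are saved under pics/ and viewed, at most 10 in all, crops included, and the job is handed in when it is done.

```bash
mkdir -p pics; python3 - <<'E'
from bench import ctrl
import cv2,numpy as np
np.set_printoptions(precision=4,suppress=True)
for n in("scene","side","wrist"):
    cv2.imwrite(f"pics/{n}0.png",ctrl.read_camera(n)); print(n,ctrl.camera_params(n))
print(ctrl.current_eef_rot(),ctrl.current_t())
E
```

```text
scene {'fx': 392.86240751731447, 'fy': 392.86240751731447, 'cx': 251.4362419113756, 'cy': 198.24369994891848, 'D': array([0.0365, 0.    , 0.    , 0.    , 0.    ]), 'pose': array([[-0.5222, -0.4738,  0.7091,  1.6911],
       [ 0.8528, -0.3009,  0.4269,  0.668 ],
       [ 0.0111,  0.8276,  0.5612,  1.0257],
       [ 0.    ,  0.    ,  0.    ,  1.    ]])}
side {'fx': 465.99463317990904, 'fy': 465.99463317990904, 'cx': 253.29480466156994, 'cy': 195.66088593115845, 'D': array([-0.0778,  0.    ,  0.    ,  0.    ,  0.    ]), 'pose': array([[-0.9998,  0.0003, -0.0206,  0.5373],
       [-0.0141, -0.7433,  0.6688,  1.0353],
       [-0.0151,  0.669 ,  0.7431,  1.2674],
       [ 0.    ,  0.    ,  0.    ,  1.    ]])}
wrist {'fx': 329.11906905213067, 'fy': 329.11906905213067, 'cx': 258.91352785117454, 'cy': 192.07420552250957, 'D': array([-0.0939,  0.    ,  0.    ,  0.    ,  0.    ]), 'T_tool_cam': array([[-0.0004,  0.9699,  0.2435,  0.0684],
       [ 1.    ,  0.0004,  0.0002, -0.0002],
       [ 0.0001,  0.2435, -0.9699, -0.17  ],
       [ 0.    ,  0.    ,  0.    ,  1.    ]])}
[[ 0.918   0.3966 -0.0003]
 [ 0.3966 -0.918   0.0009]
 [ 0.0001 -0.0009 -1.    ]] 0.15
```

View pics/scene0.png

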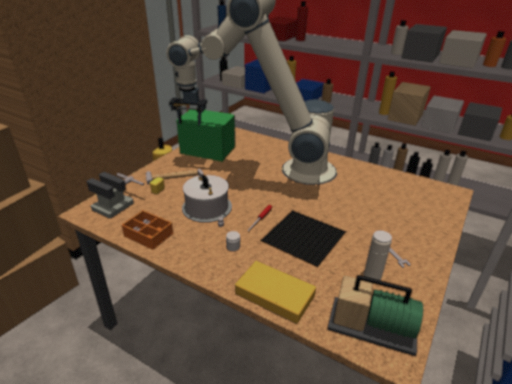

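View pics/side0.png

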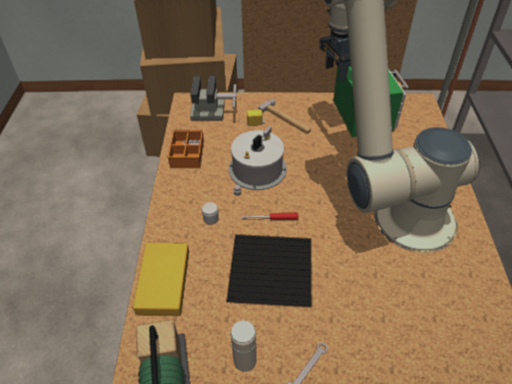

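The side view shows the pot lid centred near (258,150). The nipple is near (247,155), the tap near (267,133) and the mat corners near (237,236), (312,237), (311,304) and (229,302). In the scene view the pot is near (207,190).

```bash
cat > h.py <<'E'
from bench import ctrl
import cv2,numpy as np
np.set_printoptions(precision=4,suppress=True)
def ray(p,pts,T):
    K=np.array([[p['fx'],0,p['cx']],[0,p['fy'],p['cy']],[0,0,1]])
    u=cv2.undistortPoints(np.array(pts,float).reshape(-1,1,2),K,p['D']).reshape(-1,2)
    d=np.c_[u[:,0],-u[:,1],-np.ones(len(u))]
    return T[:3,3],d@T[:3,:3].T
def plane(p,pts,z,T=None):
    o,d=ray(p,pts,p['pose'] if T is None else T)
    return o+d*((z-o[2])/d[:,2])[:,None]
def wristT():
    T=np.eye(4);T[:3,:3]=ctrl.current_eef_rot();T[:3,3]=ctrl.current_tool_pos()
    return T@ctrl.camera_params("wrist")['T_tool_cam']
def down(a): # tool y (closing line) at world angle a (deg), z down
    a=np.radians(a);y=np.array([np.cos(a),np.sin(a),0]);z=np.array([0,0,-1.])
    return np.c_[np.cross(y,z),y,z]
E
python3 - <<'E'
from h import *
s=ctrl.camera_params("side")
m=plane(s,[(237,236),(312,237),(311,304),(229,302)],.006);print(m,m.mean(0),np.linalg.norm(m-np.roll(m,1,0),axis=1))
print(plane(s,[(258,150)],.112),plane(s,[(247,155),(267,133)],.14))
c=ctrl.camera_params("scene")
m=plane(c,[(297,212),(345,234),(315,262),(263,237)],.006);print(m,m.mean(0))
print(plane(c,[(206,187)],.112))
E
```

```text
[[0.6249 0.0837 0.006 ]
 [0.3718 0.0875 0.006 ]
 [0.3919 0.3401 0.006 ]
 [0.64   0.3343 0.006 ]] [0.5072 0.2114 0.006 ] [0.2511 0.2532 0.2534 0.2482]
[[ 0.5554 -0.2295  0.112 ]] [[ 0.5936 -0.1728  0.14  ]
 [ 0.5222 -0.2919  0.14  ]]
[[0.387  0.1181 0.006 ]
 [0.4196 0.351  0.006 ]
 [0.6372 0.3144 0.006 ]
 [0.6154 0.0773 0.006 ]] [0.5148 0.2152 0.006 ]
[[ 0.5679 -0.2377  0.112 ]]
```

```bash
python3 - <<'E'
from h import *
P=[.56,-.233,.33]
for a in (-31,149):
    print(a,ctrl.ik(P,down(a)),ctrl.ik(P,down(a+90)))
q=ctrl.ik(P,down(-31)) 
ctrl.goto(P,down(-31));ctrl.sleep(.3)
T=wristT();np.save("T1.npy",T)
im=ctrl.read_camera("wrist");cv2.imwrite("pics/w1.png",im)
print(ctrl.current_tool_pos(),ctrl.current_q(),ctrl.current_t())
E
```

```text
-31 [-28.2299  21.8761  69.6001  -0.      88.5238   2.7701] [-28.2299  21.8761  69.6001  -0.      88.5238 -87.2299]
149 None [-28.2299  21.8761  69.6001  -0.      88.5238  92.7701]
[ 0.5599 -0.2333  0.3299] [-28.2617  21.8841  69.6015  -0.0005  88.5221   2.7695] 2.2417
```

View pics/w1.png

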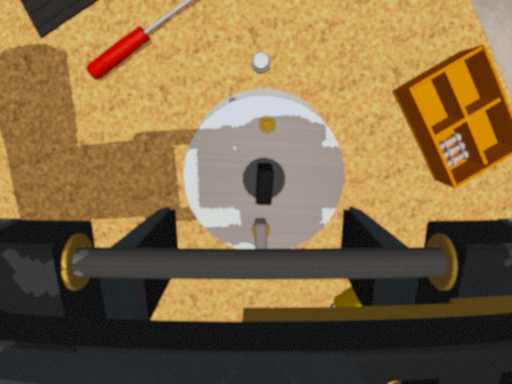

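The lid is centred near (264,172), with the handle top near (264,170) and the nipple near (267,125). The tap, near (261,235), is partly hidden by the gripper linkage, so I'll shift back for a clearer view.

```bash
python3 - <<'E'
from h import *
R=ctrl.current_eef_rot()
p=ctrl.current_tool_pos()-.07*R[:,0]; p[2]=.30
ctrl.goto(p,down(-31));ctrl.sleep(.3)
T=wristT();np.save("T2.npy",T)
im=ctrl.read_camera("wrist");cv2.imwrite("pics/w2full.png",im)
cv2.imwrite("pics/w2.png",cv2.resize(im[20:220,160:370],None,fx=3,fy=3,interpolation=cv2.INTER_CUBIC)[:600])
print(ctrl.current_tool_pos(),ctrl.current_t())
E
```

```text
[ 0.5242 -0.2928  0.3003] 3.0
```

View pics/w2.png

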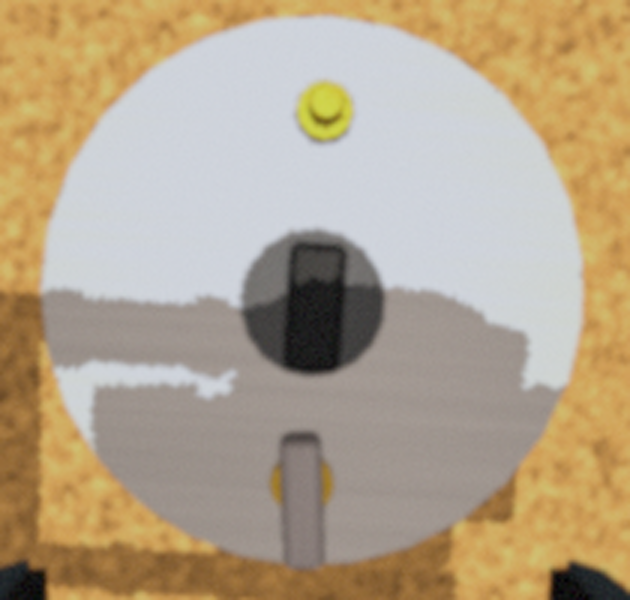

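The crop (×3, offset 160,20) shows a clear view:
- **Lid:** edges at x 42–583 and y 15–567.
- **Nipple:** tip near (326,100).
- **Handle:** base disc near (313,302).
- **Tap bar:** top face from (301,440) to (304,568).
- **Tap flange:** near (302,483).

```bash
python3 - <<'E'
from h import *
T=np.load("T2.npy");w=ctrl.camera_params("wrist")
f=lambda pts,z:plane(w,np.array(pts)/3.+[160-1/3,20-1/3],z,T)
e=f([(42,290),(583,290),(312,15),(312,567),(120,98),(505,98)],.112)
A=np.c_[2*e[:,:2],np.ones(len(e))];s=np.linalg.lstsq(A,(e[:,:2]**2).sum(1),rcond=None)[0]
c=s[:2];print("lid",c,"R",np.sqrt(s[2]+c@c),np.linalg.norm(e[:,:2]-c,axis=1))
n=f([(325,112)],.113)[0,:2];fl=f([(302,483)],.118)[0,:2];nt=f([(326,100)],.14)[0,:2]
hb=f([(313,302)],.113)[0,:2];hd=f([(314,262),(313,370)],.16)
print("nip",n,nt,"flange",fl,"hbase",hb,"hand",hd)
ang=lambda v:np.degrees(np.arctan2(v[1],v[0]))
print("dist",np.linalg.norm(n-c),np.linalg.norm(fl-c),"yaw",ang(n-c),ang(c-fl),ang(n-fl),ang(nt-fl))
b=f([(301,442),(304,568)],.154)[:,:2];print("bar",b,b.mean(0),np.linalg.norm(b[1]-b[0]),ang(b[0]-b[1]),np.linalg.norm(f([(283,500)],.154)-f([(324,500)],.154)))
E
```

```text
lid [ 0.5581 -0.2469] R 0.09728191203810545 [0.097  0.0971 0.0977 0.0976 0.0973 0.0971]
nip [ 0.5953 -0.1927] [ 0.5947 -0.1928] flange [ 0.522  -0.2996] hbase [ 0.5587 -0.2461] hand [[ 0.5652 -0.2342  0.16  ]
 [ 0.548  -0.2624  0.16  ]]
dist 0.06576954939002178 0.06383381408237662 yaw 55.53374866877708 55.62829100248299 55.58031380080951 55.76319686373888
bar [[ 0.5326 -0.281 ]
 [ 0.5115 -0.3181]] [ 0.522  -0.2996] 0.04269811691973866 60.4304528476824 0.013488151512339258
```

The measurements agree: lid radius 97 mm, tap at 64 mm and nipple at 66 mm from the lid axis, and bar 43 mm long. Lid yaw is about 55.6° and the tap starts at about 0.08 rad. Next I'll grip the tap and turn it.

```bash
python3 - <<'E'
from h import *
x,y=.5218,-.2998
ctrl.command_gripper(.42)
ctrl.goto([x,y,.22],down(-29.6))
print(ctrl.move_l([x,y,.125],vel=.08,contact_N=6),ctrl.current_tool_pos())
ctrl.command_gripper(0.)
print("grip",ctrl.current_grip_width()*91,ctrl.current_grasp_force(),ctrl.current_contact_force(),ctrl.current_wrist_torque())
for a in (-10,10,30,45,53,55):
    ctrl.goto([x,y,.125],down(a));print(a,ctrl.current_contact_force(),ctrl.current_wrist_torque(),ctrl.current_q()[5])
print(ctrl.current_eef_rot()[:,1],ctrl.current_t())
E
```

```text
False [ 0.5221 -0.3     0.1255]
grip 14.286062552557512 29.995805025100708 [-0.5847  0.7365  2.4214] [ 0.0414 -0.0124 -0.0234]
-10 [-2.9032  0.3201  5.0321] [0.1223 0.4727 0.0617] -25.343447883157598
10 [-4.54    0.096   5.9887] [0.1469 0.7103 0.0673] -45.357754988620876
30 [-6.2789  0.4602  7.1547] [0.0366 0.9851 0.0359] -65.3572350088516
45 [-6.8963 -0.8113  7.4691] [-0.1305  1.1792  0.0427] -80.36853211499772
53 [-8.5617 -0.6798  8.0716] [-0.188   1.1947  0.1273] -88.38675682237714
55 [-7.727  -2.4737  6.7081] [-0.2404  1.2078  0.006 ] -90.34553420424949
[ 0.5767  0.817  -0.0009] 8.3667
```

```bash
python3 - <<'E'
from h import *
x,y=.5218,-.2998
ctrl.command_gripper(.30)
print(ctrl.current_contact_force(),ctrl.current_grip_width())
ctrl.move_l([x,y,.24],vel=.12)
p=np.array([.5242,-.2928,.30])
ctrl.goto(p,down(-34.4));ctrl.command_gripper(1.);ctrl.sleep(.2)
T=wristT();np.save("T3.npy",T)
im=ctrl.read_camera("wrist")
cv2.imwrite("pics/w3.png",cv2.resize(im[20:220,160:370],None,fx=3,fy=3,interpolation=cv2.INTER_CUBIC)[:600])
print(ctrl.current_t(),ctrl.current_q())
w=ctrl.camera_params("wrist")
E
```

```text
[-0.6388  0.4085  0.2565] 0.29693106078466874
12.6667 [-34.8814  22.3412  73.4259   0.0005  84.2332  -0.4831]
```

View pics/w3.png

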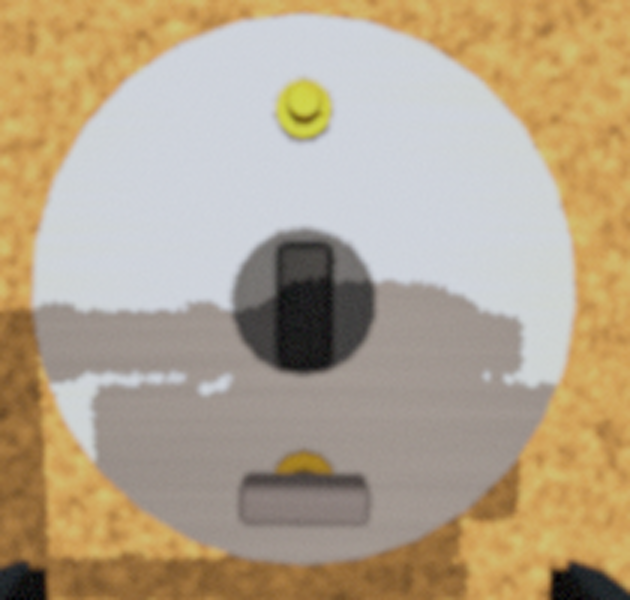

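The bar is now square to the lid axis, with its centre near (303,500), so the tap is fully open. The handle is near (305,300). Next I'll grip and lift.

```bash
python3 - <<'E'
from h import *
x,y=.5584,-.2465
ctrl.goto([x,y,.24],down(-34.4))
print(ctrl.move_l([x,y,.123],vel=.09,contact_N=8),ctrl.current_tool_pos())
ctrl.command_gripper(0.)
print("grip",ctrl.current_grip_width()*91,ctrl.current_grasp_force(),ctrl.current_contact_force())
p=ctrl.current_tool_pos()
ctrl.move_l([p[0],p[1],p[2]+.045],vel=.04);print(ctrl.current_contact_force(),ctrl.current_wrist_torque())
ctrl.move_l([p[0],p[1],p[2]+.1],vel=.1);ctrl.sleep(.3)
print(ctrl.current_grip_width()*91,ctrl.current_contact_force(),ctrl.current_wrist_torque(),ctrl.current_t(),p)
print(ctrl.ik([.51,.213,.2],down(20)),ctrl.ik([.51,.213,.05],down(20)))
im=ctrl.read_camera("scene");cv2.imwrite("pics/s4.png",cv2.resize(im[80:280,100:366],None,fx=3,fy=3)[:600,:798])
E
```

```text
False [ 0.5587 -0.2467  0.1235]
grip 17.7247785939123 29.998658895492554 [ 1.3299 -0.9825 -0.1598]
[ 0.0455 -0.1672 -6.2345] [-0.0033 -0.0623 -0.0253]
17.69362937636771 [-0.2824  0.2472 -6.2932] [ 0.0367 -0.0437  0.0207] 17.925 [ 0.5584 -0.2465  0.123 ]
[16.4771 23.3122 88.4502 -0.     68.2376 -3.5229] [16.4771 34.8389 96.8681 -0.     48.293  -3.5229]
```

View pics/s4.png

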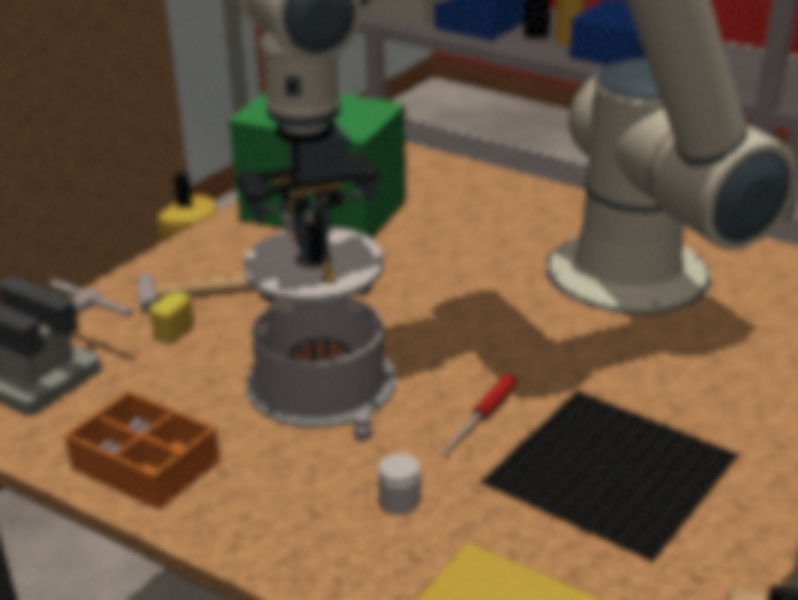

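The lid hangs level, clear of the pot, with the weight reading 6.3 N. In the crop the mat corners are at (582,393), (737,457), (653,558) and (485,481). I'll use these to refine the mat position, then carry the lid over.

```bash
python3 - <<'E'
from h import *
c=ctrl.camera_params("scene")
m=plane(c,np.array([(582,393),(737,457),(653,558),(485,481)])/3.+[99.7,79.7],.006)
print(m,m.mean(0),np.linalg.norm(m-np.roll(m,1,0),axis=1))
t=(m.mean(0)[:2]+[.5072,.2114])/2;print(t)
assert np.linalg.norm(t-[.511,.213])<.012
ctrl.move_l([t[0],t[1],.223],vel=.15,ori=down(20));ctrl.sleep(.2)
ctrl.move_l([t[0],t[1],.075],vel=.1);ctrl.sleep(.3)
print(ctrl.current_contact_force(),ctrl.current_grip_width()*91)
print(ctrl.move_l([t[0],t[1],.050],vel=.02,contact_N=3),ctrl.current_tool_pos(),ctrl.current_contact_force(),ctrl.current_t())
E
```

```text
[[0.386  0.1015 0.006 ]
 [0.4066 0.3478 0.006 ]
 [0.6507 0.3298 0.006 ]
 [0.6352 0.0813 0.006 ]] [0.5196 0.2151 0.006 ] [0.25   0.2472 0.2447 0.249 ]
[0.5134 0.2132]
[-0.0172 -0.6125 -6.4408] 17.719871505418197
True [0.5133 0.2132 0.0548] [ 0.2402 -0.2985  4.9451] 24.275
```

Contact came at z = 0.0548, against an expected 0.055. Releasing now.

```bash
python3 - <<'E'
from h import *
p=ctrl.current_tool_pos()
ctrl.command_gripper(.6);ctrl.sleep(.2)
ctrl.move_l([p[0],p[1],.20],vel=.1)
ctrl.goto([.45,-.05,.35],down(-10));ctrl.sleep(.3)
print(ctrl.current_contact_force(),ctrl.current_t())
im=ctrl.read_camera("side");cv2.imwrite("pics/s5.png",cv2.resize(im[90:290,140:406],None,fx=3,fy=3)[:600])
E
```

```text
[-0.9742 -0.6918  0.1894] 28.2833
```

View pics/s5.png

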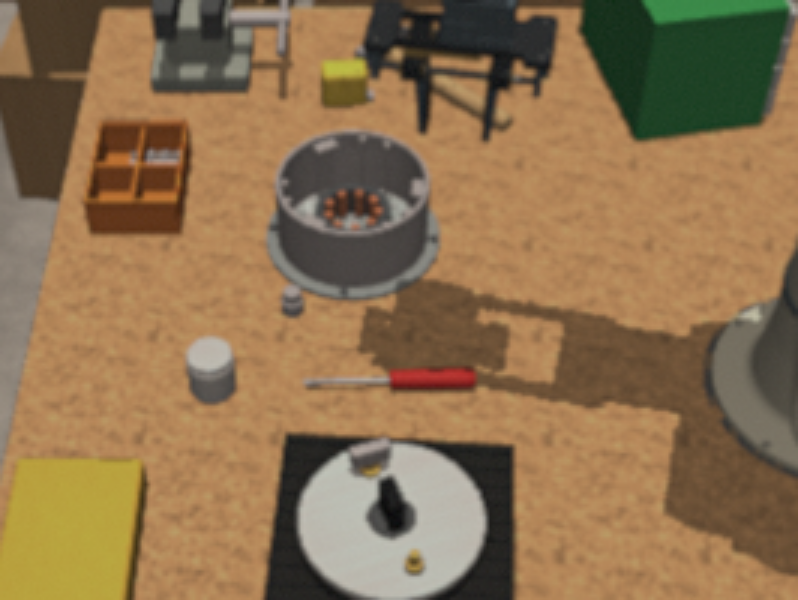

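The lid stands on the mat, centred near (392,519), with the tap bar still crosswise (open) and the bystanders where they were. Handing in.

```bash
python3 -c "
from bench import ctrl
print(ctrl.sign_off())"
```

```text
the job is handed in; nothing more can be done
None
```

I opened the tap fully, lifted the lid off and set it down near the centre of the mat with the tap still open, then handed the job in at about 28 s; the hand-in returned no verdict.

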